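# Free the pawl and lower the receiver shelf

### The arm

A 7-joint arm with a two-finger parallel gripper is mounted at the origin on the work surface. World frame = base frame: x ahead of the robot, y to its left, z up, the work surface at z = 0. Lengths are in m, angles in rad, forces in N, time in s.
With the tool pointing down it reaches from about 0.4 to 0.85 m from the base axis. Payload 4.5 kg.
Tool frame: the origin (TCP) lies at the very end of the fingers, on their centre line; the grasp point (between the pads) lies 19 mm behind it (r.grip_depth is the distance from the TCP to the grasp point, in m); z points along the fingers, x is the direction in which the jaws open and shut, and the axes are right-handed (so a half turn about z gives the same grasp; the last joint's range is limited). The gripper opens to 88 mm and grips with 3 to 60 N. Pads are 18 mm wide; open, the fingers measure 123 mm over their backs; the gripper's body (75 mm by 187 mm) begins 45 mm behind the grasp point.
Start: joints at [-1.299, 0.689, -0.195, 1.565, 0.157, 0.902, -0.215], TCP at [0.147, 0.607, 0.21] pointing down, gripper open.
Joint ranges: [-3.01, 3.01], [-0.46, 2.08], [-1.47, 1.51], [0.13, 2.56], [-1, 4.14], [0.04, 2.09], [-2.66, 2.66]. Speed limits (rad/s): [2.57, 2.57, 3.14, 3.14, 3.14, 3.14, 3.14].

### API

Orientations are given as a unit quaternion [x, y, z, w].
In Python, from plant import r gives the robot as it stands. The module is installed in compiled form; this text tells all that it offers.
- The arm moves only by the shell command python3 -m jog 'ROWS' [FORCE]. ROWS is JSON, a list of rows, each a list of 5 numbers: the shift along the tool's x, y, z in units of 1 m (1.0 is 1 m), then the turn about the tool's z in units of 360 degrees (1.0 is 360 degrees), then the closure, from 0 (fully open) to 1 (shut). In form: [[dx, dy, dz, yaw, fingers], ...]. A call has 1 to 20 rows; each row shifts and turns the commanded pose from where the row before left it, along the tool's axes as they then stand; what a row does not reach is not made up. A row lasts 1/10 s, in which the tool goes at most 50 mm and 8.59 degrees, less where a joint would pass 70% of its speed; a pose out of reach is approached as far as the arm can. A call with a number of a shift or a turn outside -1 to 1 is refused whole. A call with a gripper value outside its range is refused whole. The fingers move at their own pace and stop on an object; FORCE is the grip in N (left out, the last holds). Time passes only in rows, so rows that do not move let the fingers close. It gives the time, the measured TCP pose, the force and the opening at its end, in the units of the state.
- r.get_state(): the state, without advancing time (a new reading comes with each control period).
- r.snapshot(name): name is "scene" or "top" or "wrist"; returns the picture (420x560x3 uint8, red, green, blue); there is no depth.
- r.get_calibration(name): a dict with "mtx" (3x3 intrinsics, pixels), "R" (3x3) and "t" (3): a world point X has camera coordinates R X + t. Camera axes: x right, y down, z forward; pixel columns grow to the right and rows downward; lengths in m; the calibration is good to about 2 mm. A picture is of the moment at which its call begins: read the wrist's pose just before it. get_calibration takes no time and is no camera call; for the wrist camera it gives the pose at the moment of the call.
- r.finish_job(): hands the job in, once; it reports no verdict.
Trained networks look in the newest picture that a camera, given by its name, has taken for a name from the list of things; names that differ only in an ending like _2 or _b are one class to them, and where a whole thing is asked for, a point or a joint stands for the part that bears it (a point fixed in the world has none). Each returns a list of dicts, best first, with "score" (0 to 1); they miss things now and then, are a little off and sometimes report something else, mostly with a low value. They report only what shows in the picture. A call takes as long as a camera call. They do not tell look-alikes from the thing itself.
- r.cut_out(thing, camera): "pixels" (420x560 bool, what is visible of it) and "rect" ([left, top, right, bottom] in pixels, round what is visible of it).
The state is a dict: "clock": time; "q": joint angles; "qd": joint speeds; "joint_torque": joint torques, N m; "tool_pos": TCP position; "eef_rot": TCP orientation; "contact_force": force on the tool from outside, world axes, zero at the start; "moment": the same for the moment, N m; "opening": opening from 0.0 (shut) to 1.0 (fully open).
Only numpy, scipy, OpenCV 4.12 (cv2) and the standard library are available. Lean on these libraries where they do the work, as an engineer would, in place of code of your own. Each camera call takes 0.05 s, during which the arm holds its last target.

### The job

Lower the small receiver on its ratchet lift all the way down: take the short rod from its rest, ease its shaft up under the ear of the pawl until the pawl lets go, and keep it there by feel while the shelf sinks to its stop. Touch the lift only with the rod and gently: never press on it with more than 10 N, so do not force the pawl against its end stop. Then lay the rod back in its rest as it was, let go, and leave the can, mug and mouse where they are.

Things in the scene. Friction and masses are not known exactly. Their poses are not given: they have to be found in the camera images.
- lift: Fixed ratchet lift: dark steel base plate 200 x 170 x 12 mm (front edge at x = -75 mm), two aluminium uprights 298 mm high, a toothed rack between them, a small black receiver on a shelf at the back. Origin on the table under the rack; x points to the back (shelf side), -x to the front (pawl side), z up. Every point on it below has the same axes.
- pawl_pin (a point): Pivot pin of the pawl, along y: lift x = -26, z = 145 mm. A steel hook hangs from it under the rack teeth; a flat steel ear (5 thick, 26 wide) on the same pawl sticks out to the front as far as x = -94 mm. Cheek plates cover the pin from x = -38 mm back. Lifting the ear swings the hook out; a weak spring brings it back.
- ear_spot (a point): Fixed point: where the middle of the ear's underside would be at lift x = -82 mm (z = 142.5 mm) if it were straight and level. Ears are bent: the true one slopes up or down by up to 0.2 rad from the pin, so there its underside lies up to 11 mm higher or lower. Nothing but the base is below. The point does not move with the ear.
- lift_front (a point): Middle of the base's front edge, on the table. How the ear feels, lifted near ear_spot: it drags at 4 to 8 N until, some 7 to 12 mm up, the hook slips off the tooth; then it takes only 2 to 3 N. A hard end stop comes 1 to 2 mm later. Over 10 N does harm. If the ear drops while the shelf sinks, the hook catches the next tooth (pitch 16 mm): lift again.
- shelf (a joint): Height of the sliding shelf over its lower stop, in m: starts at about 0.061, hanging on the pawl; 0 = fully down. Shelf with receiver weighs 0.6 to 1.1 kg; a damper lets it sink at about 20 to 42 mm/s once the pawl is free.
- rod: Loose rod, 160 mm long, 90 g: square black handle 16 x 16 x 80 mm and, in line with it, a round steel shaft 9 mm in diameter, 80 mm long. Origin on its axis where the handle meets the shaft (near its centre of mass); +x along the shaft to the tip. It starts level in its rest, axis 38 mm above the table. Grip it firmly: the load on the tip tends to tilt it in the fingers.
- rest: Fixed grey rest for the rod: base 150 x 60 x 6 mm with two open-topped slots, 12 mm thick along x. Origin on the table under the rod's origin; x towards the rod's tip. Handle slot at x = -64 mm: floor z = 30 mm, 20 mm wide. Shaft slot at x = +52 mm: floor z = 33.5 mm, 14 mm wide. Walls rise 14 mm over the floors, flaring outwards; between the slots is room for fingers.
- rest_seat (a point): Point where the rod's origin lies when the rod is home in the rest: 38 mm above the table over the rest's origin; axes as the rest's.
- can: Bystander: plain metal drinks can, 66 mm in diameter, 115 mm high, origin under its centre.
- mug: Bystander: white mug, 80 mm wide, 92 mm high, handle at its +y, origin under its centre.
- mouse: Bystander: black computer mouse 105 x 60 x 32 mm, origin under its centre.
Mind the look-alikes: they are no part of the job. Of the things shaped like the rod, the black one is meant. What is shaped like the rest but pink is not meant.

How it is judged:
On the way, in this order (a step that is already met when the one before it is completed fails the run):
1. the pawl is freed with the rod and the shelf is sinking (contact force between rod and lift above 0.3 N and value of joint shelf below 0.052 m), for 0.1 s.
2. the shelf is all the way down (value of joint shelf below 0.004 m), for 0.2 s.
At the end, for the whole second after the job is handed in: The shelf is on its lower stop (within 4 mm), the rod lies home in its rest (origin within 15 mm of the seat, axis within 0.12 rad of the rest's), still (value of joint shelf below 0.004 m and distance between rod and rest_seat below 0.015 m and angle between the x axis of rod and the x axis of rest, either way round below 0.12 rad and linear speed of rod below 0.02 m/s); the robot touches nothing.
It fails at once if the rod presses on the lift with more than 10 N (contact force between rod and lift above 10 N).
It fails at once if the robot itself touches the lift (contact force between any of the fingers, the arm and lift above 0.5 N).
It fails at once if can, mug or mouse moved by more than 20 mm (distance of any of can, mug, mouse from where it was at the start of the episode above 0.02 m).
It also fails if it takes over 70 s, if anything falls off the work surface, if the arm or the gripper's body presses on something with over 40 N, if the wrist force passes 120 N, or if a joint passes its speed limit or range.

## Working session

There is one attempt and no reset: what is moved stays moved. The work goes in short steps, Python scripts to look and compute and a shell command to move; the robot and the scene stay as the last step left them, time stands still between calls to the robot, and variables do not carry over. Pictures are saved under pics/ and viewed, and the job is handed in when it is done.

```bash
mkdir -p pics; ls
python3 - <<'E'
from plant import r
import cv2
s=r.get_state()
for k,v in s.items(): print(k,v)
for n in ("scene","top","wrist"):
    im=r.snapshot(n); cv2.imwrite(f"pics/a_{n}.png",im[:,:,::-1])
    c=r.get_calibration(n); print(n,c)
E
```

```text
pics
clock 0.0
q [-1.29923126  0.689996   -0.19449722  1.56635535  0.15729882  0.90245855
 -0.21508096]
qd [-8.99930278e-04  7.58027653e-05  6.74373109e-04 -5.01913702e-04
  3.48005878e-05  6.12299075e-04  7.49279335e-04]
joint_torque [-2.21519022e-04 -5.27558613e+01 -1.26710594e+00 -1.53428328e+01
 -5.26681042e-02  6.42982821e-03  1.58259268e-04]
tool_pos [0.14710508 0.60673991 0.20899912]
eef_rot [ 7.85952141e-01  6.18286663e-01 -6.73955080e-04  6.16651686e-04]
contact_force [-0.19886499  0.0487839   0.59447239]
moment [0.00706751 0.00148277 0.05672265]
opening 0.998173747929508
scene {'mtx': array([[482.55455103,   0.        , 280.15857041],
       [  0.        , 482.55455103, 213.05723521],
       [  0.        ,   0.        ,   1.        ]]), 'R': array([[ 0.71035048,  0.7038099 , -0.00733567],
       [ 0.46511152, -0.47720529, -0.74561812],
       [-0.52827404,  0.52623829, -0.6663331 ]]), 't': array([-0.23685659, -0.18903457,  1.39644479])}
top {'mtx': array([[412.26873621,   0.        , 273.21173106],
       [  0.        , 412.26873621, 204.012688  ],
       [  0.        ,   0.        ,   1.        ]]), 'R': array([[-0.01641899, -0.99982514,  0.00895069],
       [-0.99756794,  0.01577413, -0.06789245],
       [ 0.06773939, -0.01004365, -0.99765249]]), 't': array([-0.09361846,  0.46873514,  1.06222743])}
wrist {'mtx': array([[354.98850764,   0.        , 278.65264795],
       [  0.        , 354.98850764, 215.17363301],
       [  0.        ,   0.        ,   1.        ]]), 'R': array([[ 0.23405402,  0.97222208, -0.00171441],
       [ 0.93642304, -0.22496089,  0.26926656],
       [ 0.26140122, -0.06462833, -0.96306416]]), 't': array([-0.62388145, -0.03740886,  0.38819074])}
```

View pics/a_scene.png

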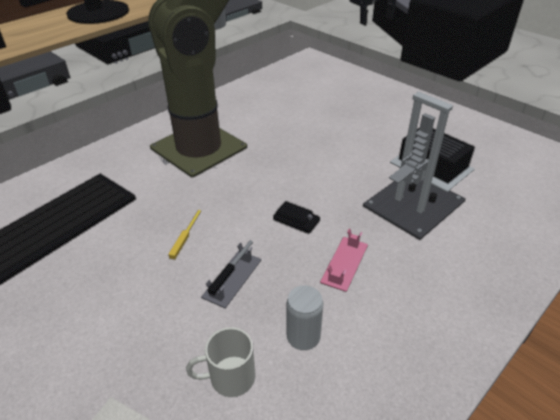

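View pics/a_top.png

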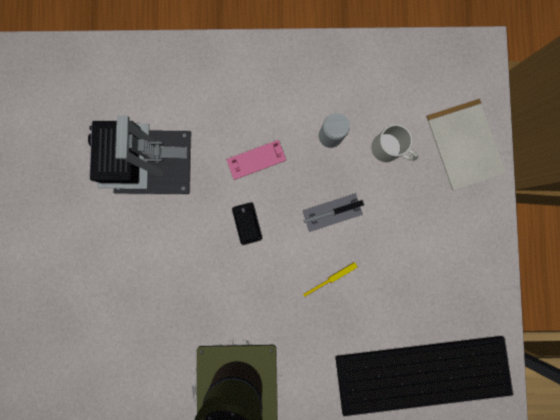

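View pics/a_wrist.png

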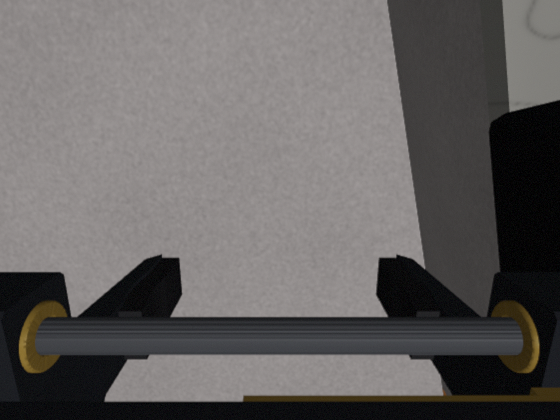

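The scene shows the black rod in its grey rest at scene (232,272) / top (335,212), and the lift at scene (418,170) / top (150,160). The mouse is at top (247,224), the can at (335,128) and the mug at (397,143). Things that could be mistaken for what I want are the yellow rod at top (331,280) and the pink rest at top (256,159). By the description I choose the black rod and the grey rest.

```bash
cat > h.py <<'E'
import numpy as np, cv2
from plant import r
from scipy.spatial.transform import Rotation as Ro
def ray(cal,px):
    d=np.linalg.inv(cal['mtx'])@np.array([px[0],px[1],1.0])
    R=np.array(cal['R']);c=-R.T@np.array(cal['t']);return c,R.T@d
def atz(cal,px,z):
    c,d=ray(cal,px);return c+d*(z-c[2])/d[2]
def proj(cal,X):
    p=cal['mtx']@(np.array(cal['R'])@np.array(X)+np.array(cal['t']));return p[:2]/p[2]
def tri(obs):
    A=np.zeros((3,3));b=np.zeros(3)
    for cal,px in obs:
        c,d=ray(cal,px);d=d/np.linalg.norm(d);P=np.eye(3)-np.outer(d,d);A+=P;b+=P@c
    return np.linalg.solve(A,b)
def pose():
    s=r.get_state();return np.array(s['tool_pos']),Ro.from_quat(s['eef_rot']).as_matrix(),s
E
python3 - <<'E'
from h import *
for n in ("scene","top"):
    im=r.snapshot(n)
    cal=r.get_calibration(n)
    for t in ("lift","pawl_pin","shelf","rod","rest","can","mug","mouse"):
        for d in r.cut_out(t,n)[:3]:
            m=d['pixels'];ys,xs=np.nonzero(m)
            print(n,t,round(d['score'],2),d['rect'],m.sum(),(xs.mean().round(1),ys.mean().round(1)),atz(cal,(xs.mean(),ys.mean()),0.03).round(3))
    if n=="top":
        cv2.imwrite("pics/rod_crop.png",cv2.resize(im[180:245,280:390],None,fx=6,fy=6,interpolation=cv2.INTER_CUBIC)[:,:,::-1])
        cv2.imwrite("pics/lift_top.png",cv2.resize(im[105:205,80:200],None,fx=6,fy=6,interpolation=cv2.INTER_CUBIC)[:,:,::-1])
    else:
        cv2.imwrite("pics/lift_sc.png",cv2.resize(im[85:240,355:485],None,fx=4.5,fy=3.8,interpolation=cv2.INTER_CUBIC)[:,:,::-1])
        cv2.imwrite("pics/rod_sc.png",cv2.resize(im[230:310,190:275],None,fx=7,fy=7,interpolation=cv2.INTER_CUBIC)[:,:,::-1])
E
```

```text
scene lift 0.6 [365.1, 91.4, 478.2, 244.1] 8230 (np.float64(424.5), np.float64(173.7)) [0.553 0.309 0.03 ]
scene pawl_pin 0.94 [366.2, 93.5, 474.9, 239.4] 8455 (np.float64(424.3), np.float64(173.4)) [0.552 0.31  0.03 ]
scene shelf 0.93 [390.2, 112.9, 471.9, 191.1] 2800 (np.float64(438.2), np.float64(155.8)) [0.536 0.404 0.03 ]
scene shelf 0.6 [274.5, 202.3, 319.2, 233.4] 901 (np.float64(296.4), np.float64(217.2)) [ 0.431 -0.044  0.03 ]
scene rod 0.76 [167.2, 211.9, 199.4, 257.8] 403 (np.float64(182.2), np.float64(239.6)) [ 0.299 -0.275  0.03 ]
scene rod 0.37 [287.0, 287.8, 322.8, 348.9] 2046 (np.float64(304.2), np.float64(317.7)) [ 0.635 -0.24   0.03 ]
scene rest 0.91 [320.9, 232.5, 367.5, 294.4] 1544 (np.float64(344.4), np.float64(262.6)) [ 0.601 -0.077  0.03 ]
scene rest 0.83 [201.0, 242.6, 260.2, 308.1] 1232 (np.float64(234.2), np.float64(279.4)) [ 0.469 -0.27   0.03 ]
scene can 0.62 [286.8, 289.1, 323.9, 347.1] 2111 (np.float64(304.0), np.float64(317.5)) [ 0.635 -0.239  0.03 ]
scene mug 0.9 [184.7, 325.4, 256.0, 400.0] 3252 (np.float64(227.4), np.float64(362.4)) [ 0.603 -0.403  0
[... 608 characters left out ...]
4(139.3), np.float64(158.1)) [0.591 0.245 0.03 ]
top rod 0.73 [304.8, 201.6, 363.0, 221.8] 242 (np.float64(339.5), np.float64(210.2)) [ 0.448 -0.272  0.03 ]
top rod 0.68 [306.4, 262.8, 357.2, 296.9] 314 (np.float64(333.6), np.float64(277.9)) [ 0.275 -0.252  0.03 ]
top rest 0.67 [301.8, 193.0, 358.2, 230.3] 952 (np.float64(331.5), np.float64(212.6)) [ 0.442 -0.251  0.03 ]
top rest 0.67 [230.0, 142.5, 287.4, 180.9] 1282 (np.float64(256.5), np.float64(159.9)) [ 0.582 -0.059  0.03 ]
top can 0.86 [318.6, 113.3, 353.0, 147.0] 758 (np.float64(334.1), np.float64(130.6)) [ 0.656 -0.264  0.03 ]
top mug 0.92 [370.8, 122.7, 418.8, 162.0] 1223 (np.float64(393.4), np.float64(144.3)) [ 0.618 -0.418  0.03 ]
```

View pics/rod_crop.png

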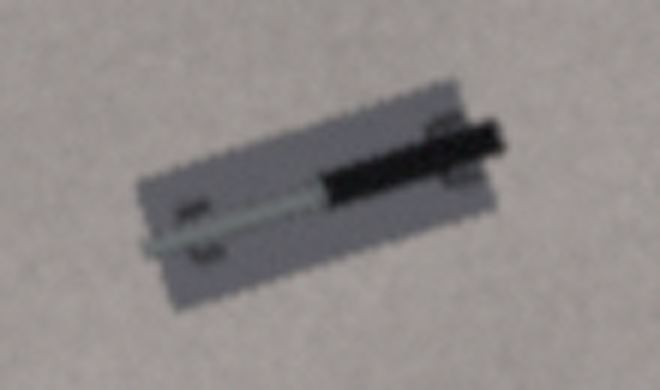

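View pics/lift_top.png

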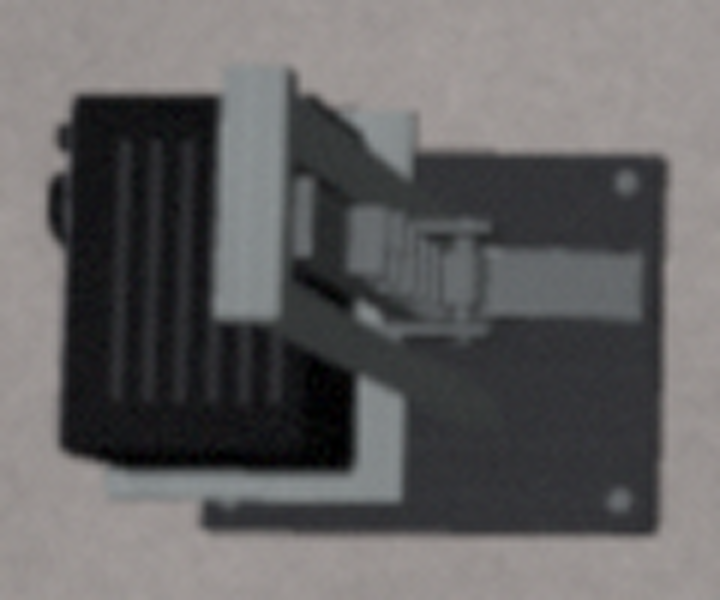

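View pics/lift_sc.png

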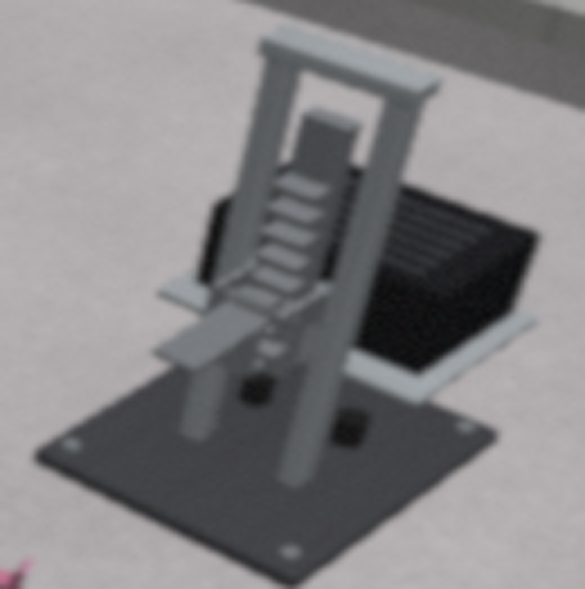

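View pics/rod_sc.png

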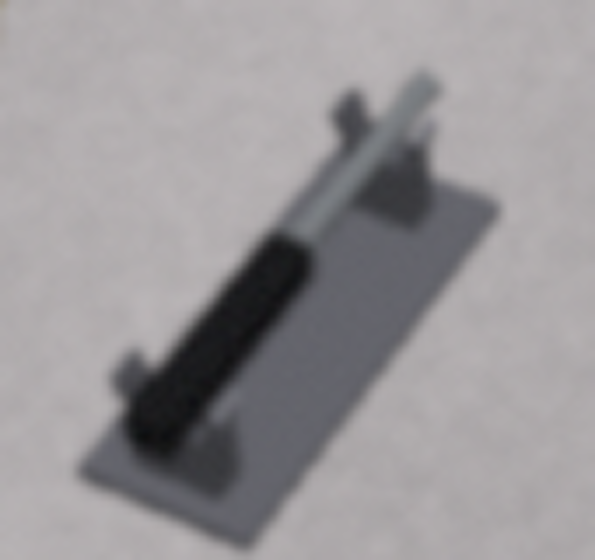

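Confirmed from the crops: the chosen rod has a black handle and a steel shaft and lies in the grey rest. In the top picture its tip points to the left, which is +y. Next I measure the geometry of the rod and the lift from both fixed cameras.

Run:
```python
from h import *
T=r.get_calibration("top");S=r.get_calibration("scene")
ct=lambda u,v,x0,y0,fx,fy:((u+.5)/fx-.5+x0,(v+.5)/fy-.5+y0)
tp=lambda u,v:ct(u,v,280,180,6,6)
sp=lambda u,v:ct(u,v,190,230,7,7)
# rod: axis top points
for n,a,b in (("hend",(500,137),(140,440)),("junc",(324,191),(300,240)),("tip",(147,248),(427,85))):
    print(n,atz(T,tp(*a),.042).round(4),atz(S,sp(*b),.042).round(4),tri([(T,tp(*a)),(S,sp(*b))]).round(4))
# rest base corners z=6mm
for a in ((137,183),(452,82),(494,208),(177,309)): print("rest T",atz(T,tp(*a),.006).round(4))
for a in ((80,470),(248,548),(498,208)): print("rest S",atz(S,sp(*a),.006).round(4))
lp=lambda u,v:ct(u,v,80,105,6,6)
ls=lambda u,v:ct(u,v,355,85,4.5,3.8)
for a in ((666,157),(658,531),(203,530)): print("base T",atz(T,lp(*a),.012).round(4))
for a in ((38,455),(290,578),(497,433)): print("base S",atz(S,ls(*a),.012).round(4))
print("ear L",tri([(T,lp(641,252)),(S,ls(155,349))]).round(4))
print("ear R",tri([(T,lp(640,319)),(S,ls(191,367))]).round(4))
for t in ((340,128),): pass
```

```text
hend [ 0.4659 -0.3306  0.042 ] [ 0.4679 -0.332   0.042 ] [ 0.4661 -0.331   0.0396]
junc [ 0.444  -0.2548  0.042 ] [ 0.443 -0.251  0.042] [ 0.4446 -0.2535  0.0451]
tip [ 0.421  -0.1789  0.042 ] [ 0.4224 -0.1808  0.042 ] [ 0.4209 -0.1792  0.0398]
rest T [ 0.4506 -0.1781  0.006 ]
rest T [ 0.493  -0.3183  0.006 ]
rest T [ 0.4371 -0.3352  0.006 ]
rest T [ 0.395  -0.1945  0.006 ]
rest S [ 0.4386 -0.3355  0.006 ]
rest S [ 0.495  -0.3194  0.006 ]
rest S [ 0.4507 -0.179   0.006 ]
base T [0.6658 0.1149 0.012 ]
base T [0.4997 0.1188 0.012 ]
base T [0.5032 0.3173 0.012 ]
base S [0.5022 0.1193 0.012 ]
base S [0.6627 0.1179 0.012 ]
base S [0.67   0.3135 0.012 ]
ear L [0.585  0.0901 0.1606]
ear R [0.5781 0.1082 0.1301]
```

```bash
python3 - <<'E'
from h import *
T=r.get_calibration("top");S=r.get_calibration("scene")
ct=lambda u,v,x0,y0,fx,fy:((u+.5)/fx-.5+x0,(v+.5)/fy-.5+y0)
lp=lambda u,v:ct(u,v,80,105,6,6)
ls=lambda u,v:ct(u,v,355,85,4.5,3.8)
print("ear far",tri([(T,lp(641,252)),(S,ls(191,367))]).round(4))
print("ear near",tri([(T,lp(640,319)),(S,ls(155,349))]).round(4))
E
python3 -m jog '[[0,0,-0.05,0,0],[0,0,-0.05,0,0],[0,0,-0.04,0,0],[0,0.05,0,0.02,0],[-0.03,0.04,0,0.02,0],[-0.03,0.04,0,0.02,0]]'
python3 -c "
from h import *
p,R,s=pose();print(p,R.round(3),np.array(s['q']).round(3))"
```

```text
ear far [0.5937 0.0981 0.1462]
ear near [0.5694 0.1002 0.1444]
clock: 1.65
tool_pos: [0.2459, 0.5071, 0.3496]
eef_rot: [0.889, 0.457, 0.001, -0.0]
contact_force: [0.5, 0.5, -0.1]
opening: 1.0
[0.24590264 0.50706341 0.34958535] [[ 0.582  0.813  0.001]
 [ 0.813 -0.582  0.001]
 [ 0.001  0.001 -1.   ]] [-1.135  0.46  -0.108  1.55   0.054  1.133 -0.306]
```

```bash
python3 -m jog '[[0,0,0,0.021,0],[0,0,0,0.021,0],[0,0,0,0.021,0],[0,0,0,0.021,0],[0,0,0,0.021,0],[0.0133,0.0423,0,0,0],[0.0133,0.0423,0,0,0],[0.0133,0.0423,0,0,0],[0.0133,0.0423,0,0,0],[0.0133,0.0423,0,0,0],[0.0133,0.0423,0,0,0],[0.0133,0.0423,0,0,0],[-0.0039,0.0423,0,0,0],[-0.0039,0.0423,0,0,0],[-0.0039,0.0423,0,0,0],[-0.0039,0.0423,0,0,0],[-0.0039,0.0423,0,0,0],[-0.0039,0.0423,0,0,0]]'
cat >> h.py <<'E'
def to(X):
    p,R,s=pose();d=np.array(X)-p
    print("pos",p.round(4),"yaw_x",np.degrees(np.arctan2(R[1,0],R[0,0])).round(2),"tool d",(R.T@d).round(4),"F",np.array(s['contact_force']).round(2),"t",s['clock'],"open",round(s['opening'],3))
E
python3 -c "
from h import *
to([0.4475,-0.267,0.16])"
```

```text
clock: 3.45
tool_pos: [0.471, 0.0009, 0.3501]
eef_rot: [0.989, 0.148, 0.0, -0.0]
contact_force: [0.6, 0.0, 0.7]
opening: 1.002
pos [0.471  0.0009 0.3501] yaw_x 17.0 tool d [-0.101   0.2494  0.1899] F [0.55 0.05 0.68] t 3.45 open 1.002
```

```bash
python3 -m jog '[[-0.0168,0.0416,0.01,0,0],[-0.0168,0.0416,0.01,0,0],[-0.0168,0.0416,0.02,0,0],[-0.0168,0.0416,0.02,0.001,0],[-0.0168,0.0416,0.02,0,0],[-0.017,0.0416,0.02,0,0],[0,0,0.03,0,0],[0,0,0.03,0,0],[0,0,0.03,0,0],[0,0,0,0,0]]'
python3 -c "
from h import *
to([0.4475,-0.267,0.12])
im=r.snapshot('wrist');c=r.get_calibration('wrist');cv2.imwrite('pics/b_wrist.png',im[:,:,::-1])
u=np.array([-.286,.958,0]);o=np.array([.444,-.2555,.038])
for x in (-.08,0,.08): print(x,proj(c,o+u*x).round(1))
"
```

```text
clock: 4.45
tool_pos: [0.4445, -0.2642, 0.1569]
eef_rot: [0.989, 0.145, -0.003, -0.002]
contact_force: [-0.6, 1.1, -0.2]
opening: 0.999
pos [ 0.4445 -0.2642  0.1569] yaw_x 16.63 tool d [0.0023 0.0037 0.0369] F [-0.58  1.14 -0.2 ] t 4.45 open 0.999
-0.08 [280.5 276.3]
0 [280.8 189.4]
0.08 [281.1  89.1]
```

View pics/b_wrist.png

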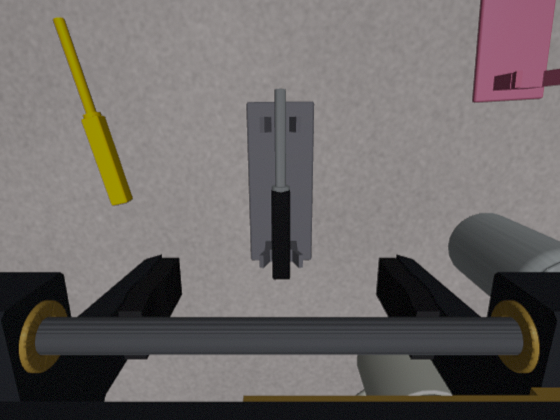

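The wrist view matches the prediction: handle end (281,277), junction (281,189), tip (280,89). The decoys show clearly apart at yellow (95,115) and pink (515,50), so I descend and grip.

```bash
python3 -m jog '[[0.0023,0.0037,0.03,0,0],[0,0,0.04,0,0],[0,0,0.03,0,0],[0,0,0.02,0,0],[0,0,0.01,0,0],[0,0,0.006,0,0],[0,0,0,0,0]]'
python3 -c "
from h import *
to([0.4475,-0.267,0.019])"
```

```text
clock: 5.2
tool_pos: [0.4507, -0.2689, 0.0245]
eef_rot: [0.989, 0.145, 0.001, 0.0]
contact_force: [0.3, 0.3, 0.5]
opening: 1.001
pos [ 0.4507 -0.2689  0.0245] yaw_x 16.62 tool d [-0.0025 -0.0027  0.0055] F [0.31 0.25 0.46] t 5.2 open 1.001
```

```bash
python3 -m jog '[[-0.0025,-0.0027,0.005,0,0],[0,0,0,0,0],[0,0,0,0,0]]'
python3 -c "
from h import *
to([0.4475,-0.267,0.019])"
python3 -m jog '[[0,0,0,0,0.5],[0,0,0,0,0.8],[0,0,0,0,1],[0,0,0,0,1],[0,0,0,0,1],[0,0,0,0,1],[0,0,0,0,1]]' 10
python3 -c "
from h import *
to([0.4475,-0.267,0.019])"
```

```text
clock: 5.5
tool_pos: [0.4469, -0.2667, 0.0193]
eef_rot: [0.99, 0.145, 0.0, 0.0]
contact_force: [-0.3, -0.0, 0.2]
opening: 0.999
pos [ 0.4469 -0.2667  0.0193] yaw_x 16.62 tool d [0.0005 0.0005 0.0003] F [-0.26 -0.04  0.16] t 5.5 open 0.999
clock: 6.2
tool_pos: [0.4468, -0.2666, 0.0188]
eef_rot: [0.99, 0.144, 0.0, -0.0]
contact_force: [0.4, -0.6, -0.0]
opening: 0.39
pos [ 0.4468 -0.2666  0.0188] yaw_x 16.62 tool d [ 0.0006  0.0006 -0.0002] F [ 0.39 -0.64 -0.04] t 6.2 open 0.39
```

```bash
python3 -m jog '[[0,0,0,0,1],[0,0,0,0,1],[0,0,0,0,1],[0,0,0,0,1],[0,0,0,0,1]]' 10
python3 -m jog '[[0,0,0,0,1],[0,0,0,0,1],[0,0,0,0,1]]' 60
python3 -c "
from h import *
to([0.4475,-0.267,0.019])"
```

```text
clock: 6.7
tool_pos: [0.4468, -0.2666, 0.0188]
eef_rot: [0.99, 0.144, 0.0, -0.0]
contact_force: [0.2, -0.4, -0.4]
opening: 0.004
clock: 7.0
tool_pos: [0.4468, -0.2666, 0.0188]
eef_rot: [0.99, 0.144, 0.0, -0.0]
contact_force: [0.1, -1.2, 0.0]
opening: 0.006
pos [ 0.4468 -0.2666  0.0188] yaw_x 16.62 tool d [ 0.0006  0.0006 -0.0002] F [ 0.1  -1.2   0.02] t 7.0 open 0.006
```

The fingers shut fully, so the rod is not between them. I look before doing anything else.

```bash
python3 -c "
from h import *
for n in ('wrist','scene','top'):
  im=r.snapshot(n);cv2.imwrite('pics/c_%s.png'%n,im[:,:,::-1])
  if n=='scene': cv2.imwrite('pics/c_sc.png',cv2.resize(im[180:320,150:310],None,fx=4,fy=4,interpolation=cv2.INTER_CUBIC)[:,:,::-1])
"
```

```text
(no output)
```

View pics/c_wrist.png

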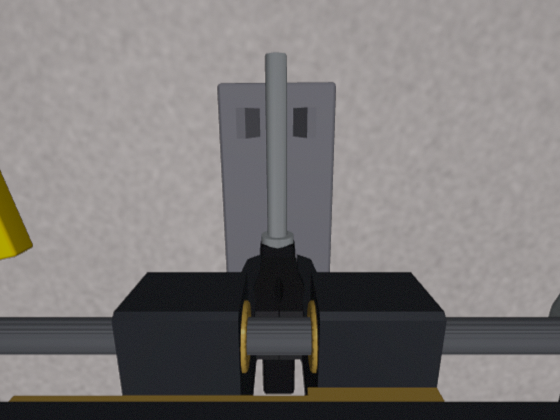

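View pics/c_sc.png

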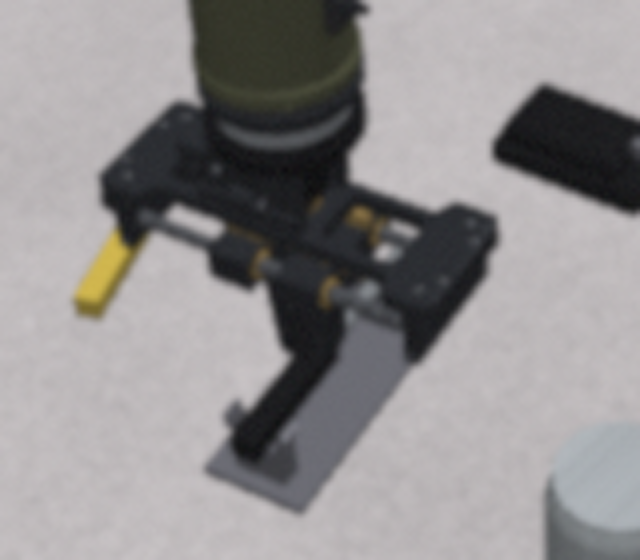

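The wrist picture shows the handle between the fingers (278,260), despite the opening reading near 0. I test with a small lift.

```bash
python3 -m jog '[[0,0,-0.01,0,1],[0,0,-0.01,0,1],[0,0,-0.01,0,1],[0,0,0,0,1],[0,0,0,0,1],[0,0,0,0,1]]' 60
python3 -c "
from h import *
to([0.4475,-0.267,0.019])
for n in ('wrist','scene'):
  im=r.snapshot(n);cv2.imwrite('pics/d_%s.png'%n,im[:,:,::-1])
  if n=='scene': cv2.imwrite('pics/d_sc.png',cv2.resize(im[180:320,150:310],None,fx=4,fy=4,interpolation=cv2.INTER_CUBIC)[:,:,::-1])
"
```

```text
clock: 7.75
tool_pos: [0.4467, -0.2665, 0.0487]
eef_rot: [0.989, 0.145, -0.0, -0.0]
contact_force: [0.4, 0.6, -0.5]
opening: 0.004
pos [ 0.4467 -0.2665  0.0487] yaw_x 16.62 tool d [0.0006 0.0007 0.0297] F [ 0.44  0.62 -0.5 ] t 7.75 open 0.004
```

View pics/d_wrist.png

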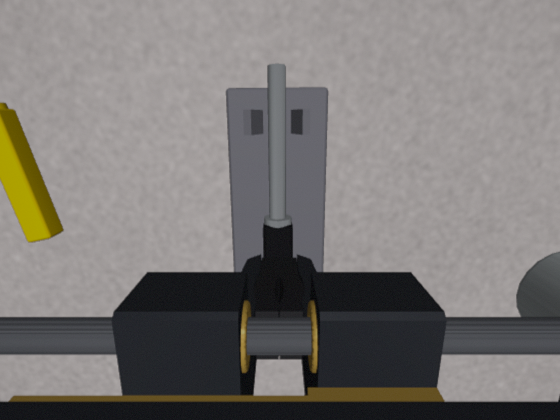

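View pics/d_sc.png

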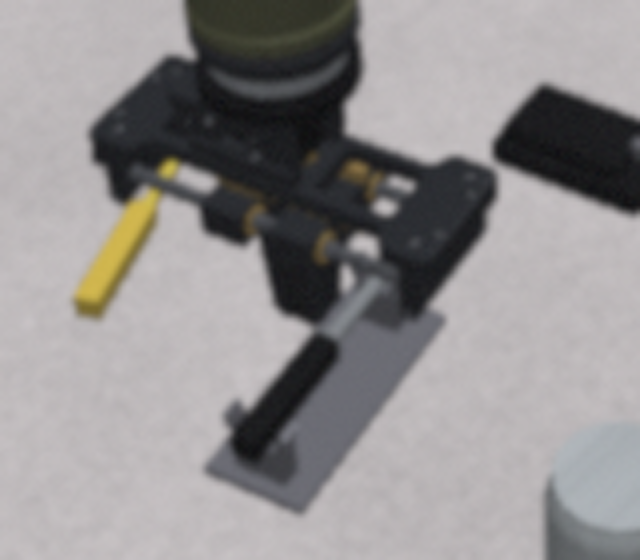

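```bash
python3 -c "
from h import *
p,R,s=pose();S=r.get_calibration('scene')
print(p, 'TCP in scene',proj(S,p), 'crop',(proj(S,p)-[150,180])*4)
for k in (-.02,.02,.04): print(k,(proj(S,p+np.array([0,0,k]))-[150,180])*4)
u=np.array([-.286,.958,0])
for k in (.02,.04,.06): print('u',k,(proj(S,p+u*k)-[150,180])*4)
c=r.get_calibration('wrist');W=-c['R'].T@c['t'];print('cam rel tool',R.T@(W-p), 'TCP px in wrist',proj(c,p),proj(c,p-R[:,2]*.019))
"
```

```text
[ 0.44657431 -0.26648391  0.0484924 ] TCP in scene [227.63256614 266.62893149] crop [310.53026455 346.51572597]
-0.02 [313.60939988 372.41014604]
0.02 [307.3669262  319.91318869]
0.04 [304.11588296 292.57308494]
u 0.02 [331.4468906  320.95176701]
u 0.04 [351.82298701 296.04843456]
u 0.06 [371.67923914 271.7804473 ]
cam rel tool [-0.0004957  -0.06904982 -0.17364555] TCP px in wrist [279.45955551 252.84330351] [279.54073113 267.80331853]
```

```bash
python3 -c "
from h import *
im=cv2.imread('pics/d_scene.png')[235:285,200:260]
im=np.clip(im.astype(float)*2.2,0,255).astype(np.uint8)
cv2.imwrite('pics/d_z.png',cv2.resize(im,None,fx=10,fy=10,interpolation=cv2.INTER_CUBIC))
im=cv2.imread('pics/c_scene.png')[235:285,200:260]
im=np.clip(im.astype(float)*2.2,0,255).astype(np.uint8)
cv2.imwrite('pics/c_z.png',cv2.resize(im,None,fx=10,fy=10,interpolation=cv2.INTER_CUBIC))
"
```

```text
(no output)
```

View pics/d_z.png

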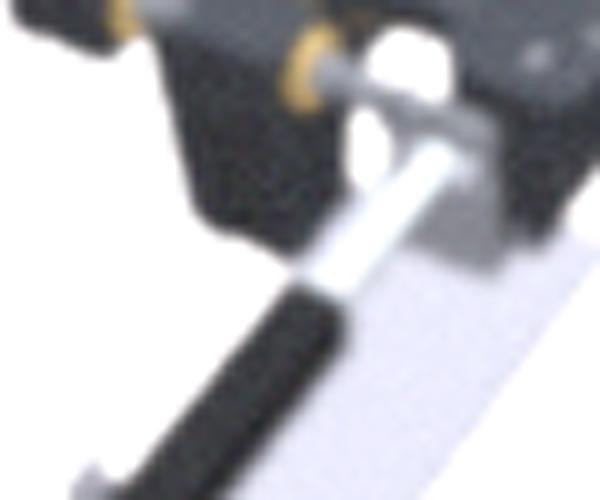

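View pics/c_z.png

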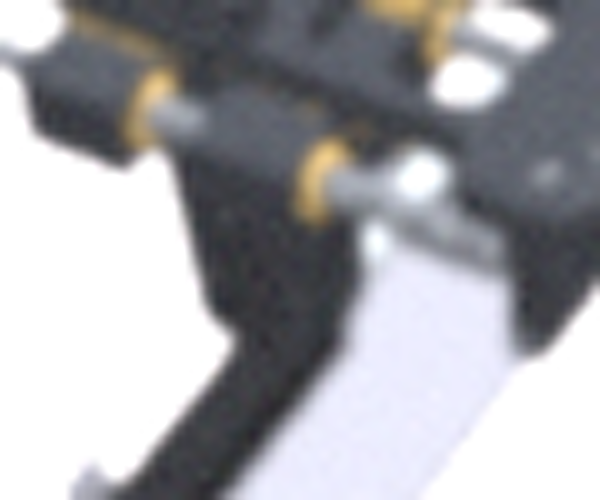

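```bash
python3 -c "
from h import *
print(r.grip_depth)
p,R,s=pose();c=r.get_calibration('wrist')
for z in (0,-.02,-.03,-.04):
  for y in (-.009,.009): print(z,y,proj(c,p+R@np.array([0,y,z])).round(1))
im=cv2.imread('pics/d_wrist.png')[200:400,180:380]
im=np.clip(im.astype(float)*2.5,0,255).astype(np.uint8)
cv2.imwrite('pics/d_wz.png',cv2.resize(im,None,fx=3,fy=3,interpolation=cv2.INTER_CUBIC))
im=cv2.imread('pics/a_wrist.png')[200:420]
im=np.clip(im.astype(float)*2.5,0,255).astype(np.uint8)
cv2.imwrite('pics/a_wz.png',im)
"
```

```text
0.0187
0 -0.009 [279.5 236.6]
0 0.009 [279.4 268.7]
-0.02 -0.009 [279.6 250.7]
-0.02 0.009 [279.5 286.1]
-0.03 -0.009 [279.6 259.1]
-0.03 0.009 [279.6 296.4]
-0.04 -0.009 [279.7 268.7]
-0.04 0.009 [279.6 308. ]
```

View pics/d_wz.png

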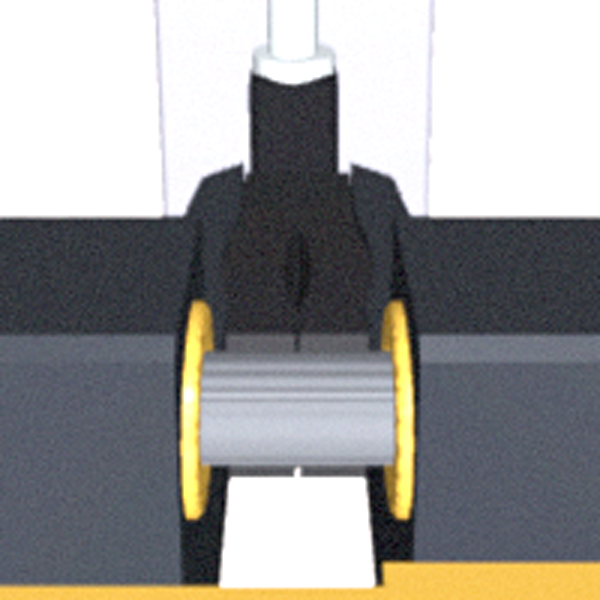

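View pics/a_wz.png

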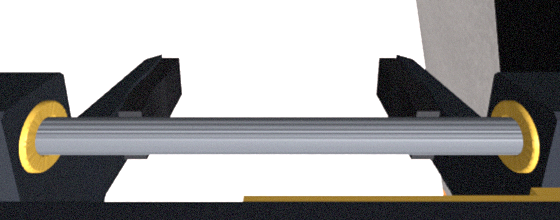

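The fingers closed above the handle. Both cameras show the finger ends about 25 mm short of where the reported TCP puts them: wrist row 258 against a predicted 237, and scene about 7 px high. I'll open, check that offset with the fingers open, then go deeper while watching the force.

```bash
python3 -m jog '[[0,0,0,0,0.6],[0,0,0,0,0.5],[0,0,0,0,0.5],[0,0,0,0,0.5],[0,0,0,0,0.5],[0,0,0.015,0,0.5],[0,0,0.015,0,0.5],[0,0,0.01,0,0.5],[0,0,0,0,0.5]]' 10
python3 -c "
from h import *
to([0.4475,-0.267,-0.005])
S=r.get_calibration('scene');p,R,s=pose()
im=r.snapshot('scene');cv2.imwrite('pics/e_scene.png',im[:,:,::-1])
im=np.clip(im[225:295,180:264].astype(float)*2.2,0,255).astype(np.uint8)
cv2.imwrite('pics/e_z.png',cv2.resize(im,None,fx=8,fy=8,interpolation=cv2.INTER_CUBIC)[:,:,::-1])
print((proj(S,p)-[180,225])*8,(proj(S,p+[0,0,.025])-[180,225])*8)
"
```

```text
clock: 8.75
tool_pos: [0.446, -0.2662, 0.0077]
eef_rot: [0.99, 0.144, -0.001, -0.001]
contact_force: [-1.1, 0.5, -0.2]
opening: 0.501
pos [ 0.446  -0.2662  0.0077] yaw_x 16.62 tool d [0.0012 0.0012 0.0127] F [-1.11  0.46 -0.19] t 8.75 open 0.501
[392.94613561 435.44229421] [385.42842511 372.26202882]
```

View pics/e_z.png

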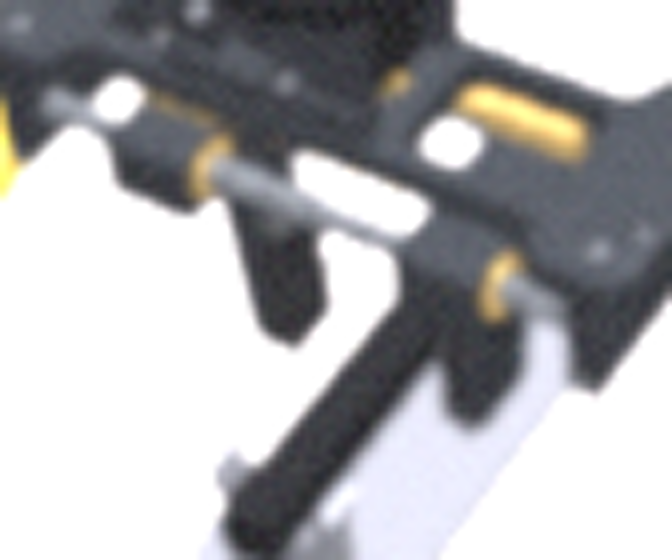

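Open finger ends show at crop (290,345) and (470,425), midpoint (380,385). That is about 20 mm above the reported TCP and consistent with the miss, so I go about 12 mm deeper and close gently.

```bash
python3 -m jog '[[0.001,0.001,0.005,0,0.5],[0,0,0.004,0,0.5],[0,0,0.003,0,0.5],[0,0,0,0,0.5]]' 10
python3 -m jog '[[0,0,0,0,1],[0,0,0,0,1],[0,0,0,0,1],[0,0,0,0,1],[0,0,0,0,1],[0,0,0,0,1],[0,0,0,0,1]]' 10
python3 -c "
from h import *
to([0.4475,-0.267,-0.005])
S=r.get_calibration('scene');p,R,s=pose()
im=r.snapshot('scene')
im=np.clip(im[225:295,180:264].astype(float)*2.2,0,255).astype(np.uint8)
cv2.imwrite('pics/f_z.png',cv2.resize(im,None,fx=8,fy=8,interpolation=cv2.INTER_CUBIC)[:,:,::-1])
"
```

```text
clock: 9.2
tool_pos: [0.4479, -0.2672, -0.0035]
eef_rot: [0.99, 0.145, -0.0, -0.0]
contact_force: [-0.2, -0.8, 0.2]
opening: 0.5
clock: 9.9
tool_pos: [0.448, -0.2673, -0.0031]
eef_rot: [0.99, 0.144, 0.0, -0.0]
contact_force: [-0.6, 0.5, 2.2]
opening: 0.179
pos [ 0.448  -0.2673 -0.0031] yaw_x 16.61 tool d [-0.0004 -0.0004  0.0019] F [-0.56  0.46  2.24] t 9.9 open 0.179
```

View pics/f_z.png

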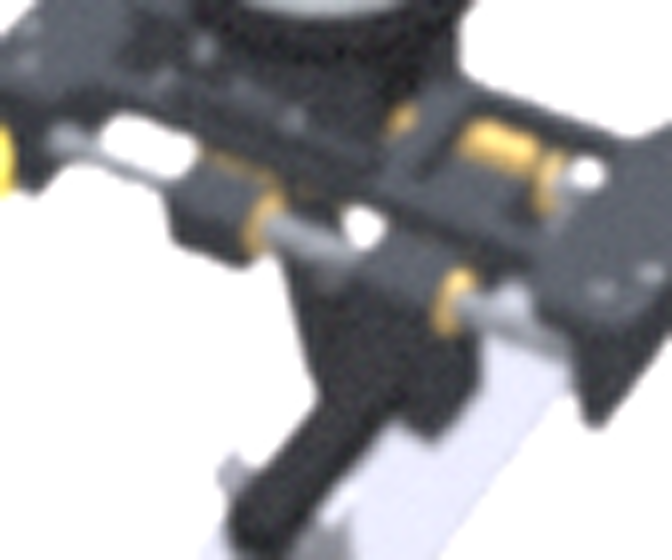

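Opening 0.179 (15.8 mm) equals the handle width, so the rod is now held. The seated reference is TCP (0.448, -0.2673, -0.0031), yaw 16.6°. I firm up the grip and lift.

```bash
python3 -m jog '[[0,0,0,0,1],[0,0,0,0,1],[0,0,0,0,1]]' 60
python3 -c "
from h import *
to([0.448,-0.2673,-0.0031])"
python3 -m jog '[[0,0,-0.005,0,1],[0,0,-0.01,0,1],[0,0,-0.015,0,1],[0,0,-0.02,0,1],[0,0,-0.03,0,1],[0,0,-0.03,0,1],[0,0,-0.01,0,1],[0,0,0,0,1],[0,0,0,0,1]]' 60
python3 -c "
from h import *
to([0.448,-0.2673,0.12])
im=r.snapshot('wrist');cv2.imwrite('pics/g_w.png',im[:,:,::-1])
im=r.snapshot('scene');cv2.imwrite('pics/g_s.png',cv2.resize(im[130:300,150:330],None,fx=4,fy=3.5)[:,:,::-1])
c=r.get_calibration('wrist');p,R,s=pose()
for x in (0,.08): print(proj(c,p+[0,0,.041]-R[:,1]*(x+.012)))
"
```

```text
clock: 10.25
tool_pos: [0.448, -0.2673, -0.0031]
eef_rot: [0.99, 0.144, 0.0, -0.0]
contact_force: [-0.7, -0.4, 2.5]
opening: 0.179
pos [ 0.448  -0.2673 -0.0031] yaw_x 16.62 tool d [-0.  0. -0.] F [-0.65 -0.41  2.46] t 10.25 open 0.179
clock: 11.15
tool_pos: [0.4476, -0.2669, 0.1162]
eef_rot: [0.989, 0.145, -0.0, -0.0]
contact_force: [-0.0, 0.5, -0.8]
opening: 0.176
pos [ 0.4476 -0.2669  0.1162] yaw_x 16.63 tool d [ 0.0002  0.0005 -0.0038] F [-0.02  0.51 -0.76] t 11.15 open 0.176
[279.52263164 262.6695698 ]
[280.02965149  46.06839839]
```

View pics/g_w.png

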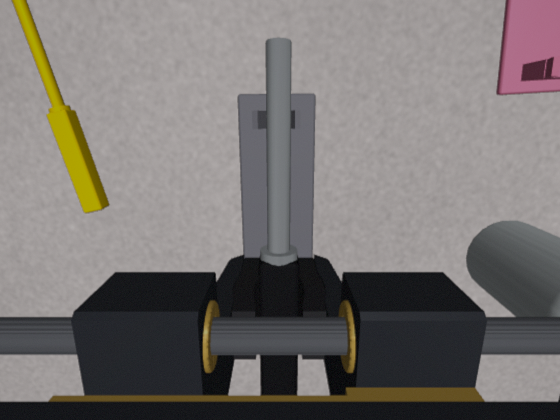

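View pics/g_s.png

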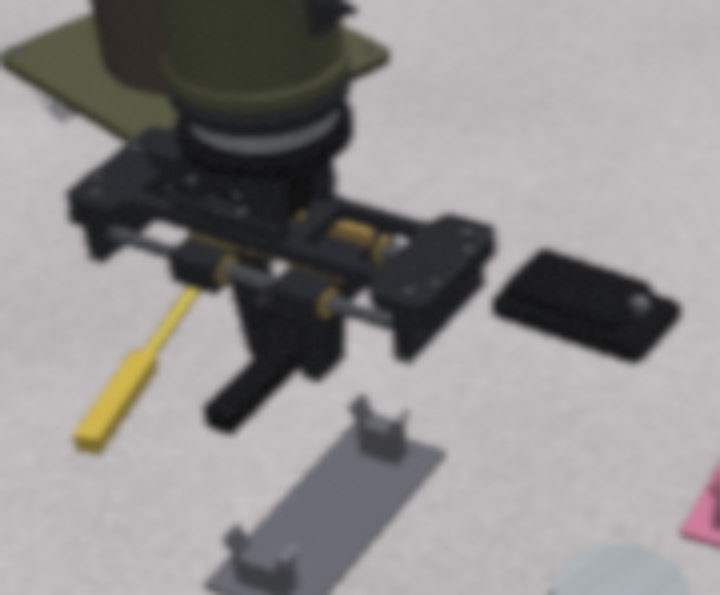

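The rod is held level, with the tip at (279,42) in the wrist view and the rest below it empty. I'll rotate the rod so it crosses under the ear at about 45° (short lever, clear of the uprights), then go to a point in front of the lift.

```bash
python3 -m jog '[[0,0,0,-0.0189,1],[0,0,0,-0.0189,1],[0,0,0,-0.0189,1],[0,0,0,-0.0189,1],[0.0398,-0.0088,0,0,1],[0.0398,-0.0088,0,0,1],[0.0398,-0.0088,0,0,1],[0.0398,-0.0088,0,0,1],[0.0398,-0.0088,0,0,1],[0.0398,-0.0088,0,0,1],[0.0398,-0.0088,0,0,1],[0,0,0,0,1],[0,0,0,0,1]]' 60
python3 -c "
from h import *
to([0.606,-0.03,0.0725])
for n in ('wrist','top','scene'):
  im=r.snapshot(n);cv2.imwrite('pics/i_%s.png'%n,im[:,:,::-1])
c=r.get_calibration('wrist')
for l in ((-.094,.013,.1475),(-.094,-.013,.1475),(-.075,.085,.012),(-.075,-.085,.012)):
  print(l,proj(c,[.5838+l[0]*.02-l[1],.1925+l[0]+.02*l[1],l[2]]).round(1))
"
```

```text
clock: 12.55
tool_pos: [0.6056, -0.0286, 0.1151]
eef_rot: [0.927, 0.374, -0.001, -0.001]
contact_force: [0.0, -0.3, -1.0]
opening: 0.176
pos [ 0.6056 -0.0286  0.1151] yaw_x 43.98 tool d [-0.0006  0.0013  0.0426] F [ 0.   -0.29 -1.03] t 12.55 open 0.176
(-0.094, 0.013, 0.1475) [464.7 -33.8]
(-0.094, -0.013, 0.1475) [508.5  24.6]
(-0.075, 0.085, 0.012) [319.8 -62.1]
(-0.075, -0.085, 0.012) [474.  123.8]
```

View pics/i_wrist.png

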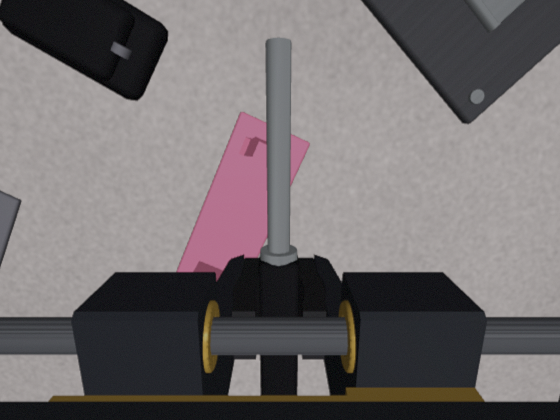

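View pics/i_scene.png

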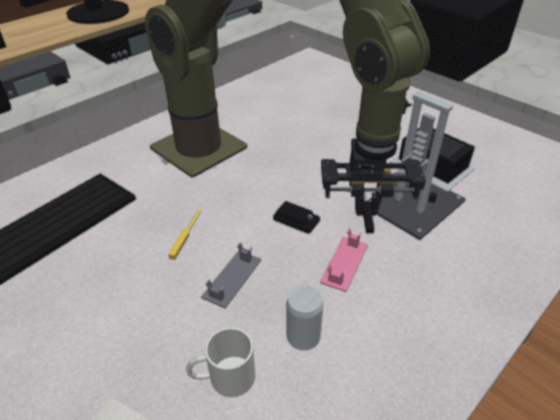

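```bash
python3 -m jog '[[0,0,0.015,0,1],[0,0,0.015,0,1],[0,0,0.0126,0,1],[0.0139,-0.014,0,0,1],[0.0139,-0.014,0,0,1],[0.0139,-0.014,0,0,1],[0,0,0,0,1],[0,0,0,0,1]]' 60
python3 -c "
from h import *
to([0.606,0.0745,0.0725])
im=r.snapshot('wrist');cv2.imwrite('pics/j_wrist.png',im[:,:,::-1])
c=r.get_calibration('wrist')
for l in ((-.094,.013,.1475),(-.094,-.013,.1475),(-.038,.013,.1475),(-.038,-.013,.1475),(-.075,.085,.012),(-.075,-.085,.012)):
  print(l,proj(c,[.5838+l[0]*.02-l[1],.1925+l[0]+.02*l[1],l[2]]).round(1))
"
```

```text
clock: 13.5
tool_pos: [0.6071, 0.028, 0.0741]
eef_rot: [0.928, 0.373, -0.0, 0.0]
contact_force: [0.7, -0.6, -0.0]
opening: 0.176
pos [0.6071 0.028  0.0741] yaw_x 43.8 tool d [ 0.0314 -0.0343  0.0015] F [ 0.72 -0.56 -0.03] t 13.5 open 0.176
(-0.094, 0.013, 0.1475) [363.1  81.1]
(-0.094, -0.013, 0.1475) [424.9 151.2]
(-0.038, 0.013, 0.1475) [542.6 -98.8]
(-0.038, -0.013, 0.1475) [601.9 -10. ]
(-0.075, 0.085, 0.012) [253.1 -14.6]
(-0.075, -0.085, 0.012) [434.8 187.9]
```

View pics/j_wrist.png

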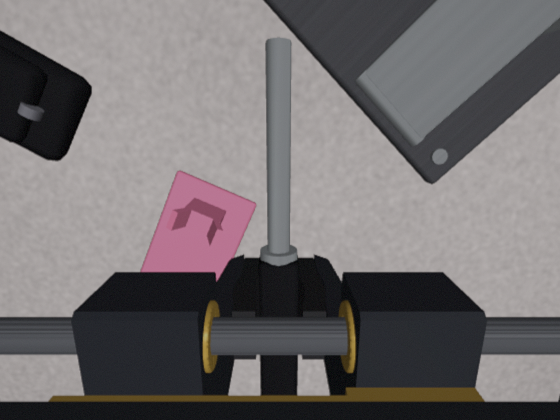

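```bash
python3 -c "
import cv2,numpy as np
im=cv2.imread('pics/j_wrist.png')[40:200,330:470]
im=np.clip(im.astype(float)*1.6,0,255).astype(np.uint8)
cv2.imwrite('pics/j_z.png',cv2.resize(im,None,fx=5,fy=5,interpolation=cv2.INTER_CUBIC)[:600])
im=cv2.imread('pics/i_wrist.png')[0:130,440:560]
cv2.imwrite('pics/i_z.png',cv2.resize(im,None,fx=5,fy=4.5,interpolation=cv2.INTER_CUBIC)[:600])
"
```

```text
(no output)
```

View pics/j_z.png

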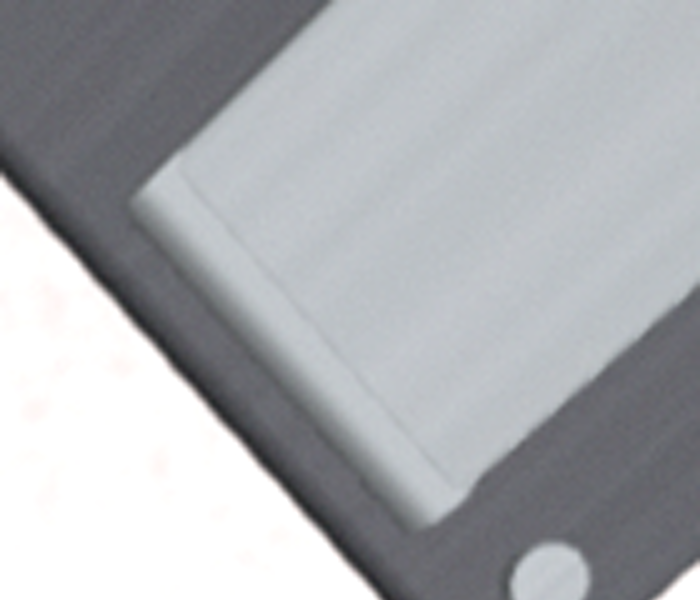

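```bash
python3 -c "
from h import *
from scipy.optimize import least_squares
c=r.get_calibration('wrist')
def solve(a,b):
    def f(v):
        X=np.array(v[:3]);w=.013*np.array([-np.sin(v[3]),np.cos(v[3]),0])
        return np.r_[proj(c,X+w)-a,proj(c,X-w)-b]
    s=least_squares(f,[.5818,.0985,.14,np.radians(88.8)],x_scale=[.01,.01,.01,.1]);return s.x,s.cost
for a,b in (((356,81),(415,146)),((366.5,71),(422,137.5))):
    x,cst=solve(np.array(a),np.array(b));print(x[:3].round(4),np.degrees(x[3]).round(1),cst)
# base corner & bolt
print(atz(c,(432,183),.012).round(4))
"
```

```text
[0.5811 0.0988 0.1405] 89.5 2.6253290925755273e-26
[0.5815 0.1028 0.138 ] 87.7 2.1537795978706153e-25
[0.6633 0.1166 0.012 ]
```

The ear's front end lies at about (0.581, 0.099), which agrees with the fixed cameras, and its underside is near z 0.138 to 0.140. The shaft top is now about 0.120, so I slide in under it.

```bash
python3 -m jog '[[0.0078,-0.0086,0,0,1],[0.0078,-0.0086,0,0,1],[0.0079,-0.0086,0,0,1],[0.0079,-0.0085,0,0,1],[0,0,0,0,1],[0,0,0,0,1],[0,0,0,0,1]]' 60
python3 -c "
from h import *
to([0.606,0.0745,0.09])
im=r.snapshot('wrist');cv2.imwrite('pics/k_wrist.png',im[:,:,::-1])
im=r.snapshot('top');cv2.imwrite('pics/k_top.png',cv2.resize(im[90:260,70:280],None,fx=3.5,fy=3.5)[:,:,::-1])
im=r.snapshot('scene');cv2.imwrite('pics/k_scene.png',cv2.resize(im[60:250,300:500],None,fx=3.5,fy=3.1)[:,:,::-1])
"
```

```text
clock: 14.25
tool_pos: [0.6063, 0.0749, 0.0742]
eef_rot: [0.928, 0.373, -0.0, 0.0]
contact_force: [-0.4, 0.6, -1.0]
opening: 0.178
pos [0.6063 0.0749 0.0742] yaw_x 43.79 tool d [-0.0005  0.0001 -0.0158] F [-0.4   0.59 -1.05] t 14.25 open 0.178
```

View pics/k_wrist.png

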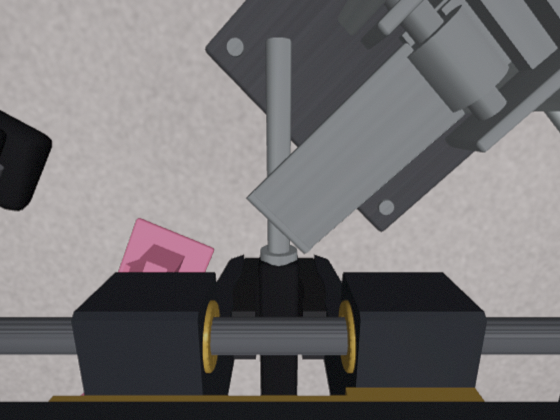

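View pics/k_scene.png

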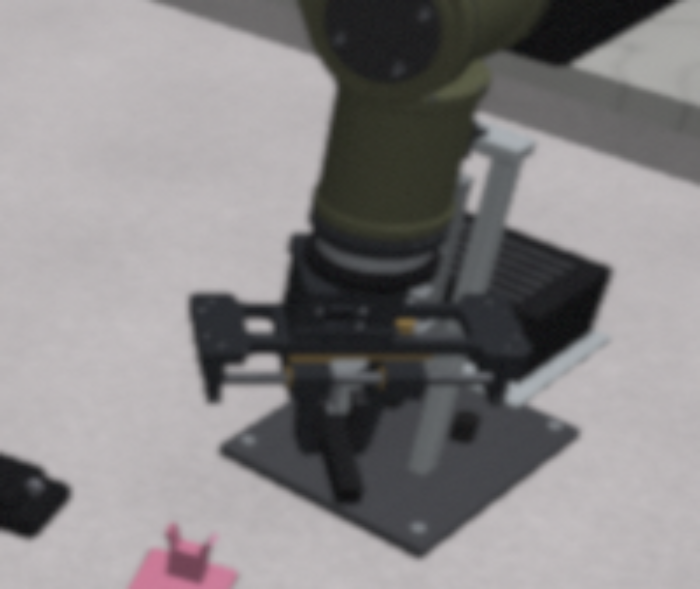

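```bash
python3 -c "
from h import *
c=r.get_calibration('wrist');p,R,s=pose()
for n,a in (('corner R',(305,251)),('corner L',(247,198)),('left edge',(292,152)),('mid',(420,45))):
  for z in (.1405,):
    X=atz(c,a,z);t=R.T@(X-p);print(n,X.round(4),'rod x',(-t[1]-.012).round(4),'perp',t[0].round(4))
print(proj(c,p-R[:,1]*(.092)+[0,0,.041]))
"
```

```text
corner R [0.5933 0.1002 0.1405] rod x 0.0152 perp 0.0081
corner L [0.5679 0.1001 0.1405] rod x 0.0328 perp -0.0103
left edge [0.5681 0.1199 0.1405] rod x 0.0469 perp 0.0035
mid [0.5731 0.1653 0.1405] rod x 0.0762 perp 0.0386
[280.18750339  47.08943567]
```

```bash
python3 -m jog '[[0,0,-0.003,0,1],[0,0,-0.003,0,1],[0,0,-0.003,0,1],[0,0,-0.002,0,1],[0,0,0,0,1]]' 60
for i in 1 2 3; do python3 -m jog '[[0,0,-0.001,0,1],[0,0,0,0,1]]' 60 | egrep 'tool_pos|force'; done
```

```text
clock: 14.9
tool_pos: [0.6065, 0.0758, 0.0857]
eef_rot: [0.928, 0.373, 0.0, 0.0]
contact_force: [-0.3, -0.5, -0.9]
opening: 0.178
tool_pos: [0.6062, 0.0758, 0.0863]
contact_force: [0.1, -0.2, -1.5]
tool_pos: [0.6062, 0.0758, 0.0872]
contact_force: [-0.5, -0.4, -0.9]
tool_pos: [0.6063, 0.0758, 0.0883]
contact_force: [0.2, 0.4, -1.1]
```

```bash
python3 -m jog '[[0,0,-0.001,0,1],[0,0,0,0,1]]' 60 | egrep 'tool_pos|force'
python3 -m jog '[[0,0,-0.001,0,1],[0,0,0,0,1]]' 60 | egrep 'tool_pos|force'
python3 -m jog '[[0,0,-0.001,0,1],[0,0,0,0,1]]' 60 | egrep 'tool_pos|force'
```

```text
tool_pos: [0.6063, 0.0758, 0.0893]
contact_force: [-0.4, -0.3, -0.5]
tool_pos: [0.6063, 0.0758, 0.0903]
contact_force: [-0.6, -0.7, -1.2]
tool_pos: [0.6063, 0.0758, 0.0913]
contact_force: [0.9, 0.6, -1.5]
```

```bash
python3 -m jog '[[0,0,-0.001,0,1],[0,0,0,0,1]]' 60 | egrep 'tool_pos|force'
python3 -m jog '[[0,0,-0.001,0,1],[0,0,0,0,1]]' 60 | egrep 'tool_pos|force'
python3 -m jog '[[0,0,-0.001,0,1],[0,0,0,0,1]]' 60 | egrep 'tool_pos|force'
```

```text
tool_pos: [0.6063, 0.0758, 0.0923]
contact_force: [0.2, -0.4, -1.1]
tool_pos: [0.6061, 0.0757, 0.093]
contact_force: [0.5, 0.2, -2.5]
tool_pos: [0.6061, 0.0756, 0.0941]
contact_force: [0.1, -0.7, -3.7]
```

```bash
python3 -m jog '[[0,0,-0.0007,0,1],[0,0,0,0,1]]' 60 | egrep 'tool_pos|force'
python3 -m jog '[[0,0,-0.0007,0,1],[0,0,0,0,1]]' 60 | egrep 'tool_pos|force'
```

```text
tool_pos: [0.6061, 0.0756, 0.0948]
contact_force: [1.2, 0.1, -4.7]
tool_pos: [0.6062, 0.0755, 0.0957]
contact_force: [0.4, -0.2, -3.4]
```

```bash
python3 -m jog '[[0,0,-0.0007,0,1],[0,0,0,0,1]]' 60 | egrep 'tool_pos|force'
```

```text
tool_pos: [0.6062, 0.0755, 0.0964]
contact_force: [0.1, -0.5, -3.7]
```

```bash
python3 -m jog '[[0,0,-0.001,0,1],[0,0,0,0,1]]' 60 | egrep 'tool_pos|force'
python3 -m jog '[[0,0,-0.001,0,1],[0,0,0,0,1]]' 60 | egrep 'tool_pos|force'
```

```text
tool_pos: [0.6062, 0.0755, 0.0974]
contact_force: [0.7, -1.7, -4.0]
tool_pos: [0.6062, 0.0755, 0.0984]
contact_force: [0.5, -1.4, -4.0]
```

```bash
python3 -m jog '[[0,0,-0.001,0,1],[0,0,0,0,1]]' 60 | egrep 'tool_pos|force'
python3 -c "
from h import *
im=r.snapshot('wrist');cv2.imwrite('pics/l_wrist.png',im[:,:,::-1])"
```

```text
tool_pos: [0.6062, 0.0756, 0.0994]
contact_force: [0.3, -1.7, -3.5]
```

View pics/l_wrist.png

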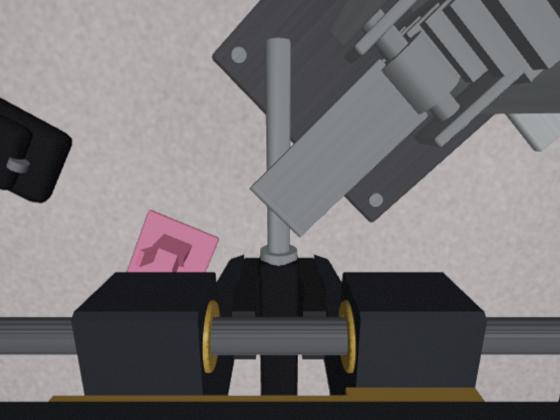

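The ear sits on the shaft at about 3 N, and the rod tip is unchanged at (278,42), so it isn't slipping. I continue in fine steps.

```bash
python3 -m jog '[[0,0,-0.0008,0,1],[0,0,0,0,1]]' 60 | egrep 'tool_pos|force'
python3 -m jog '[[0,0,-0.0008,0,1],[0,0,0,0,1]]' 60 | egrep 'tool_pos|force'
```

```text
tool_pos: [0.6061, 0.0757, 0.1001]
contact_force: [0.4, -1.6, -3.9]
tool_pos: [0.6062, 0.0757, 0.101]
contact_force: [-0.4, -1.6, -3.6]
```

```bash
python3 -m jog '[[0,0,-0.0006,0,1],[0,0,0,0,1]]' 60 | egrep 'tool_pos|force'
python3 -m jog '[[0,0,-0.0006,0,1],[0,0,0,0,1]]' 60 | egrep 'tool_pos|force'
```

```text
tool_pos: [0.6062, 0.0758, 0.1016]
contact_force: [0.0, -1.4, -2.6]
tool_pos: [0.6062, 0.0758, 0.1022]
contact_force: [-0.7, -0.9, -2.9]
```

```bash
python3 -m jog '[[0,0,-0.0006,0,1],[0,0,0,0,1]]' 60 | egrep 'tool_pos|force|clock'
```

```text
clock: 18.95
tool_pos: [0.6062, 0.0761, 0.1029]
contact_force: [-0.7, -0.8, -2.6]
```

The force fell from about 3 N to under 2 N, so the hook may be free. I look at the shelf.

```bash
python3 -m jog '[[0,0,0,0,1],[0,0,0,0,1]]' 60 | egrep 'tool_pos|force|clock'
python3 -c "
from h import *
im=r.snapshot('scene');cv2.imwrite('pics/m_scene.png',cv2.resize(im[60:250,300:500],None,fx=3.5,fy=3.1)[:,:,::-1])
"
```

```text
clock: 19.15
tool_pos: [0.6064, 0.0762, 0.1029]
contact_force: [0.5, -0.3, -2.1]
```

View pics/m_scene.png

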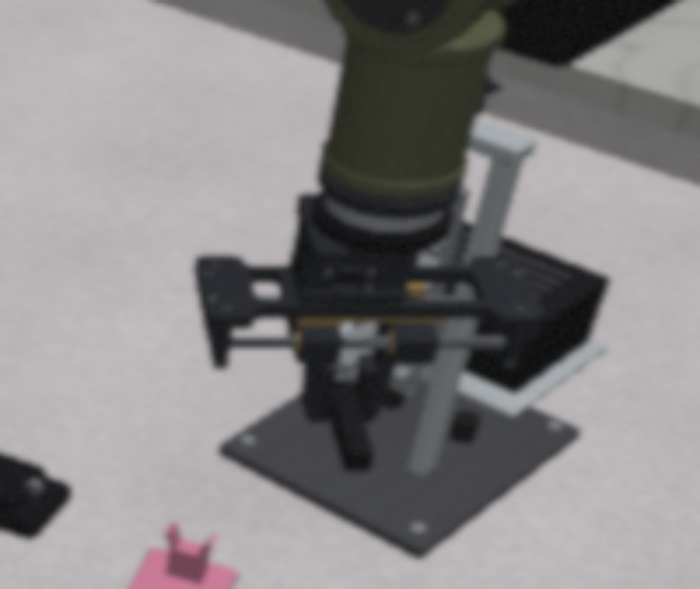

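The receiver's corner has gone from row 268 to row 280, so the shelf is sinking. I hold position and watch.

```bash
python3 -m jog '[[0,0,0,0,1],[0,0,0,0,1],[0,0,0,0,1],[0,0,0,0,1]]' 60 | egrep 'tool_pos|force|clock'
python3 -c "
from h import *
im=r.snapshot('scene');cv2.imwrite('pics/n_scene.png',cv2.resize(im[60:250,300:500],None,fx=3.5,fy=3.1)[:,:,::-1])
"
```

```text
clock: 19.6
tool_pos: [0.6062, 0.076, 0.1027]
contact_force: [-0.5, 0.1, -2.2]
```

View pics/n_scene.png

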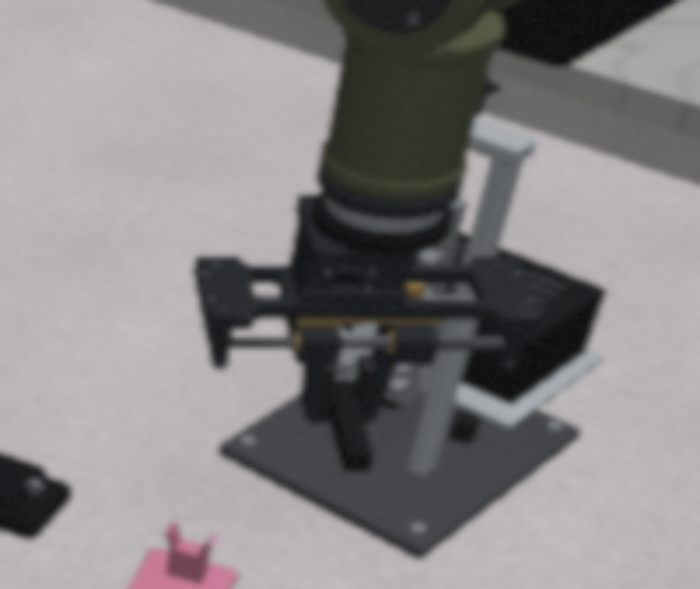

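```bash
for i in 1 2; do python3 -m jog '[[0,0,0,0,1],[0,0,0,0,1],[0,0,0,0,1],[0,0,0,0,1],[0,0,0,0,1],[0,0,0,0,1],[0,0,0,0,1]]' 60 | egrep 'tool_pos|force|clock'; done
python3 -c "
from h import *
im=r.snapshot('scene');cv2.imwrite('pics/o_scene.png',cv2.resize(im[60:250,300:500],None,fx=3.5,fy=3.1)[:,:,::-1])
"
python3 -m jog '[[0,0,0,0,1],[0,0,0,0,1],[0,0,0,0,1],[0,0,0,0,1],[0,0,0,0,1],[0,0,0,0,1],[0,0,0,0,1],[0,0,0,0,1]]' 60 | egrep 'tool_pos|force|clock'
python3 -c "
from h import *
im=r.snapshot('scene');cv2.imwrite('pics/p_scene.png',cv2.resize(im[60:250,300:500],None,fx=3.5,fy=3.1)[:,:,::-1])
a=cv2.imread('pics/o_scene.png').astype(int)-cv2.imread('pics/p_scene.png');print(np.abs(a).max(2)[150:420,450:640].mean())
"
```

```text
clock: 20.35
tool_pos: [0.6063, 0.0757, 0.1027]
contact_force: [-0.5, 1.0, -2.1]
clock: 21.05
tool_pos: [0.6062, 0.0757, 0.1026]
contact_force: [0.9, -0.2, -1.7]
clock: 21.9
tool_pos: [0.6062, 0.0757, 0.1026]
contact_force: [0.7, -0.1, -2.5]
5.138343079922027
```

View pics/p_scene.png

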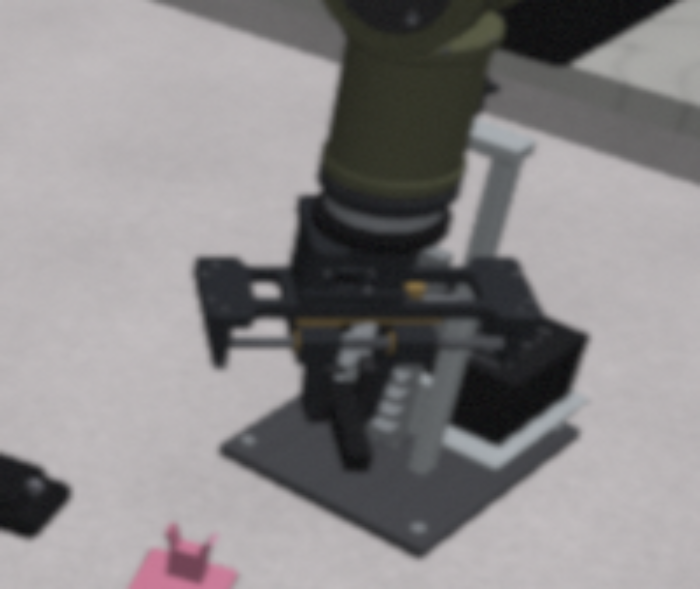

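Now the receiver's corner is at row 337. I hold longer until two pictures agree.

```bash
for i in 1 2; do python3 -m jog '[[0,0,0,0,1],[0,0,0,0,1],[0,0,0,0,1],[0,0,0,0,1],[0,0,0,0,1],[0,0,0,0,1],[0,0,0,0,1]]' 60 | egrep 'tool_pos|force|clock'
python3 -c "
from h import *
im=r.snapshot('scene');q=cv2.resize(im[60:250,300:500],None,fx=3.5,fy=3.1)[:,:,::-1];cv2.imwrite('pics/q$i.png',q)
a=q.astype(int)-cv2.imread('pics/p_scene.png' if $i==1 else 'pics/q1.png');print(np.abs(a).max(2)[150:420,450:640].mean())
"; done
```

```text
clock: 22.65
tool_pos: [0.6062, 0.0757, 0.1027]
contact_force: [-0.1, 0.3, -3.0]
1.2546588693957115
clock: 23.4
tool_pos: [0.6062, 0.0757, 0.1027]
contact_force: [0.4, -0.1, -3.0]
1.1287719298245613
```

View pics/q2.png

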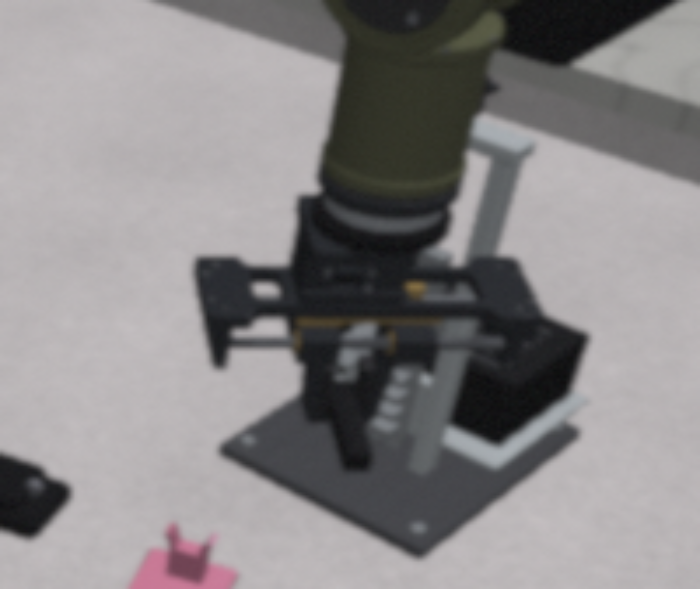

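The picture stopped changing (difference 1.13, which is noise), so the shelf stands still with the pawl held free. I lower the rod gently and back straight out.

```bash
python3 -c "
from h import *
S=r.get_calibration('scene')
a=atz(S,(474.3,147.1),.16)
print(a,[ (z,proj(S,[a[0],a[1],z]).round(1)) for z in (.16,.12,.10,.09)])"
python3 -m jog '[[0,0,0.002,0,1],[0,0,0.003,0,1],[0,0,0.005,0,1],[0,0,0.005,0,1],[0,0,0.005,0,1],[0,0,0.005,0,1],[0,0,0.005,0,1],[0,0,0,0,1],[0,0,0,0,1]]' 60
python3 -c "
from h import *
im=r.snapshot('wrist');cv2.imwrite('pics/s_wrist.png',im[:,:,::-1])"
```

```text
[0.65521589 0.30942503 0.16      ] [(0.16, array([474.3, 147.1])), (0.12, array([469.9, 161.4])), (0.1, array([467.7, 168.2])), (0.09, array([466.7, 171.6]))]
clock: 24.35
tool_pos: [0.6062, 0.0757, 0.0726]
eef_rot: [0.928, 0.373, -0.0, -0.0]
contact_force: [0.0, -0.1, -1.8]
opening: 0.176
```

View pics/s_wrist.png

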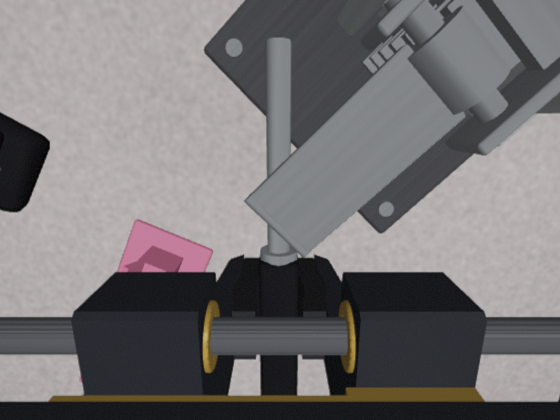

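The scene pixel (467.7,169) means a drop of about 62 mm, which matches 0.061 m, so the shelf is fully down. The rod is clear of the ear again and I retreat.

```bash
python3 -m jog '[[-0.0087,0.009,0,0,1],[-0.0173,0.018,0,0,1],[-0.0173,0.018,0,0,1],[-0.0173,0.018,0,0,1],[-0.0087,0.009,0,0,1],[0,0,-0.02,0,1],[0,0,-0.02,0,1],[0,0,-0.01,0,1],[0,0,0,0,1]]' 60
python3 -c "
from h import *
to([0.448,-0.2673,0.12])
S=r.get_calibration('scene')
im=r.snapshot('scene');cv2.imwrite('pics/t_scene.png',im[:,:,::-1])
im=r.snapshot('top');cv2.imwrite('pics/t_top.png',im[:,:,::-1])
"
```

```text
clock: 25.3
tool_pos: [0.6072, -0.0241, 0.1242]
eef_rot: [0.928, 0.373, 0.002, 0.0]
contact_force: [-0.1, 0.2, -1.2]
opening: 0.174
pos [ 0.6072 -0.0241  0.1242] yaw_x 43.85 tool d [-0.2833  0.0651  0.0036] F [-0.11  0.24 -1.16] t 25.3 open 0.174
```

View pics/t_scene.png

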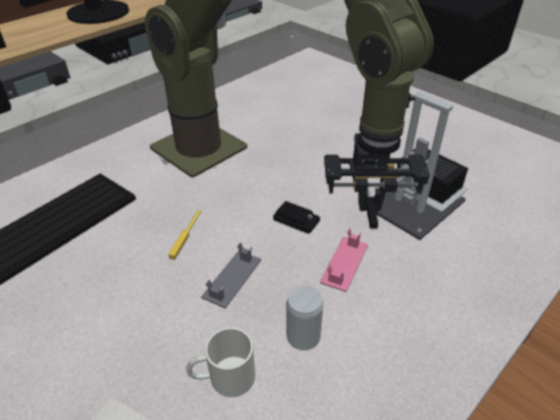

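The shelf is down at scene (445,190) and the bystanders are unmoved. Now I take the rod back above its rest.

```bash
python3 -m jog '[[-0.0405,0.0093,0,0,1],[-0.0405,0.0093,0,0,1],[-0.0405,0.0093,0,0,1],[-0.0405,0.0093,0,0,1],[-0.0405,0.0093,0,0,1],[-0.0405,0.0093,0,0,1],[-0.0405,0.0093,0,0,1],[0,0,0,0.0189,1],[0,0,0,0.0189,1],[0,0,0,0.0189,1],[0,0,0,0.0189,1],[0,0,0,0,1],[0,0,0,0,1]]' 60
python3 -c "
from h import *
to([0.448,-0.2673,0.05])"
```

```text
clock: 26.7
tool_pos: [0.4463, -0.2671, 0.122]
eef_rot: [0.989, 0.146, -0.001, -0.0]
contact_force: [0.6, 0.4, 0.1]
opening: 0.178
pos [ 0.4463 -0.2671  0.122 ] yaw_x 16.8 tool d [0.0016 0.0007 0.072 ] F [0.59 0.42 0.08] t 26.7 open 0.178
```

```bash
python3 -m jog '[[0.0016,0.0007,0.02,0.0005,1],[0,0,0.025,0,1],[0,0,0.02,0,1],[0,0,0.007,0,1],[0,0,0,0,1],[0,0,0,0,1]]' 60
python3 -c "
from h import *
to([0.448,-0.2673,-0.0031])
im=r.snapshot('wrist');cv2.imwrite('pics/u_wrist.png',im[:,:,::-1])
im=r.snapshot('scene');cv2.imwrite('pics/u_s.png',cv2.resize(im[180:310,170:290],None,fx=5,fy=4.5,interpolation=cv2.INTER_CUBIC)[:,:,::-1])
"
```

```text
clock: 27.3
tool_pos: [0.4487, -0.268, 0.0512]
eef_rot: [0.99, 0.143, 0.0, 0.0]
contact_force: [0.5, -0.5, -0.9]
opening: 0.177
pos [ 0.4487 -0.268   0.0512] yaw_x 16.47 tool d [-0.0005 -0.0009  0.0543] F [ 0.48 -0.49 -0.93] t 27.3 open 0.177
```

View pics/u_wrist.png

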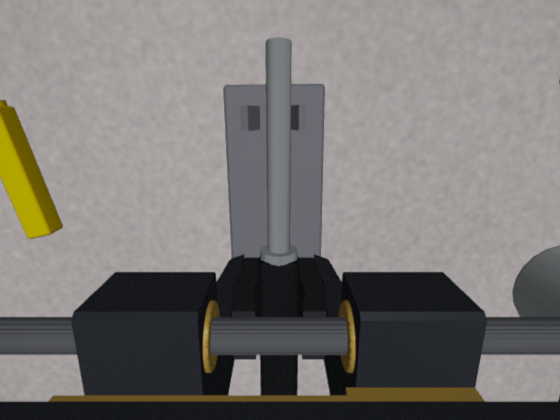

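View pics/u_s.png

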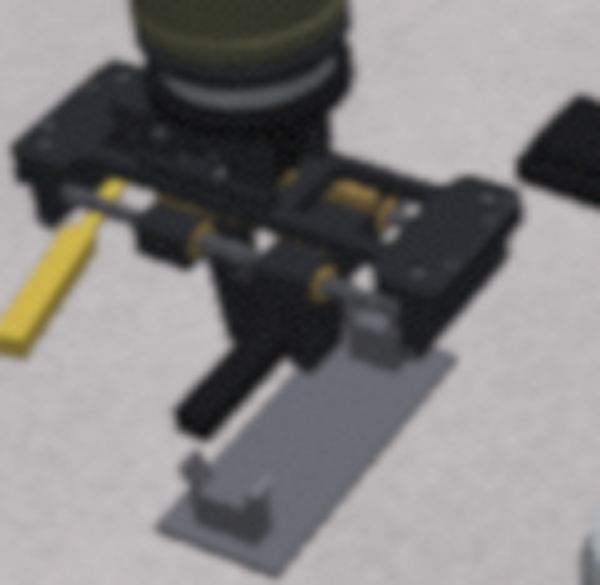

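```bash
python3 -m jog '[[-0.0006,-0.0009,0.01,0,1],[0,0,0.015,0,1],[0,0,0.01,0,1],[0,0,0.005,0,1],[0,0,0,0,1],[0,0,0,0,1]]' 60
python3 -c "
from h import *
to([0.448,-0.2673,-0.0031])"
```

```text
clock: 28.0
tool_pos: [0.4476, -0.2671, 0.0108]
eef_rot: [0.99, 0.143, 0.0, 0.0]
contact_force: [0.7, -0.4, -1.7]
opening: 0.178
pos [ 0.4476 -0.2671  0.0108] yaw_x 16.44 tool d [0.0003 0.0003 0.0139] F [ 0.67 -0.43 -1.66] t 28.0 open 0.178
```

```bash
python3 -m jog '[[0.0003,0.0002,0.004,-0.0004,1],[0,0,0.004,0,1],[0,0,0.003,0,1],[0,0,0.001,0,1],[0,0,0,0,1]]' 60
python3 -c "
from h import *
to([0.448,-0.2673,-0.0031])
im=r.snapshot('wrist');cv2.imwrite('pics/v_wrist.png',im[:,:,::-1])
im=r.snapshot('scene');cv2.imwrite('pics/v_s.png',cv2.resize(im[180:310,170:290],None,fx=5,fy=4.5,interpolation=cv2.INTER_CUBIC)[:,:,::-1])
"
```

```text
clock: 28.5
tool_pos: [0.4478, -0.267, -0.0015]
eef_rot: [0.99, 0.144, -0.0, -0.0]
contact_force: [0.1, -0.4, -0.7]
opening: 0.175
pos [ 0.4478 -0.267  -0.0015] yaw_x 16.58 tool d [0.0001 0.0003 0.0016] F [ 0.06 -0.42 -0.66] t 28.5 open 0.175
```

View pics/v_wrist.png

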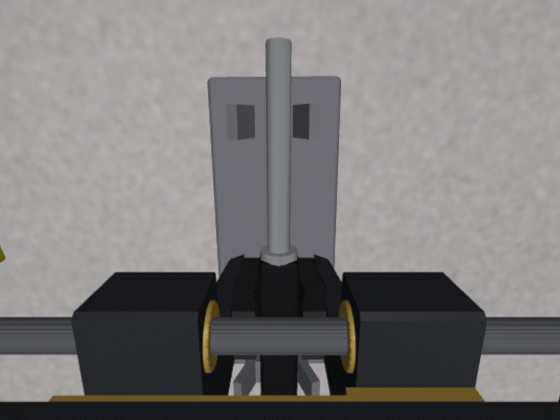

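View pics/v_s.png

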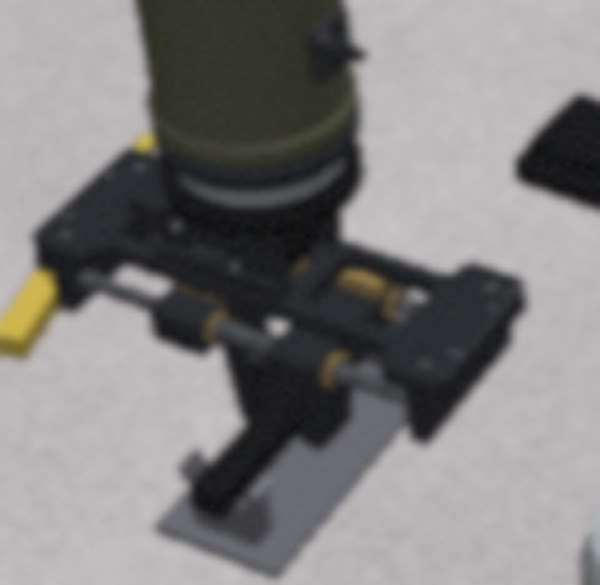

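The shaft sits between its slot walls (254 to 293) and the handle is in its slot. I lower the last 1.4 mm and open.

```bash
python3 -m jog '[[0,0,0.001,0,1],[0,0,0.0005,0,1],[0,0,0,0,1]]' 60
python3 -m jog '[[0,0,0,0,0.8],[0,0,0,0,0.7],[0,0,0,0,0.5],[0,0,0,0,0.5],[0,0,0,0,0.5],[0,0,0,0,0.5]]' 10
python3 -m jog '[[0,0,-0.005,0,0.5],[0,0,-0.015,0,0.5],[0,0,-0.03,0,0.5],[0,0,-0.04,0,0.5],[0,0,-0.04,0,0.5],[0,0,-0.04,0,0.5],[0,0,0,0,0.5],[0,0,0,0,0.5],[0,0,0,0,0.5]]' 10
python3 -c "
from h import *
to([0.448,-0.2673,-0.0031])
im=r.snapshot('wrist');cv2.imwrite('pics/w_wrist.png',im[:,:,::-1])
im=r.snapshot('scene');cv2.imwrite('pics/w_scene.png',im[:,:,::-1])
im=r.snapshot('top');cv2.imwrite('pics/w_top.png',im[:,:,::-1])
c=r.get_calibration('wrist')
u=np.array([-.286,.958,0]);o=np.array([.444,-.2555,.038])
for x in (-.08,0,.08): print(x,proj(c,o+u*x).round(1))
"
```

```text
clock: 28.9
tool_pos: [0.4479, -0.2671, -0.0028]
eef_rot: [0.99, 0.144, 0.0, -0.0]
contact_force: [0.6, -0.0, -0.0]
opening: 0.176
clock: 29.5
tool_pos: [0.4479, -0.2671, -0.0028]
eef_rot: [0.99, 0.144, 0.0, -0.0]
contact_force: [0.7, -0.5, -0.2]
opening: 0.505
clock: 30.4
tool_pos: [0.4472, -0.2665, 0.1664]
eef_rot: [0.99, 0.144, -0.001, -0.001]
contact_force: [-0.8, -0.2, -0.1]
opening: 0.502
pos [ 0.4472 -0.2665  0.1664] yaw_x 16.59 tool d [0.0008 0.0013 0.1695] F [-0.84 -0.24 -0.06] t 30.4 open 0.502
-0.08 [279.5 270.9]
0 [279.7 185.4]
0.08 [279.8  87. ]
```

View pics/w_wrist.png

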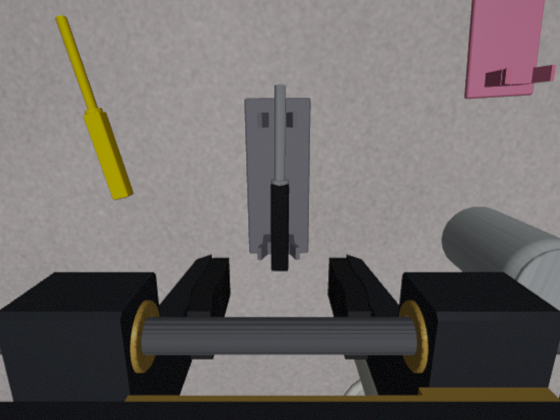

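View pics/w_scene.png

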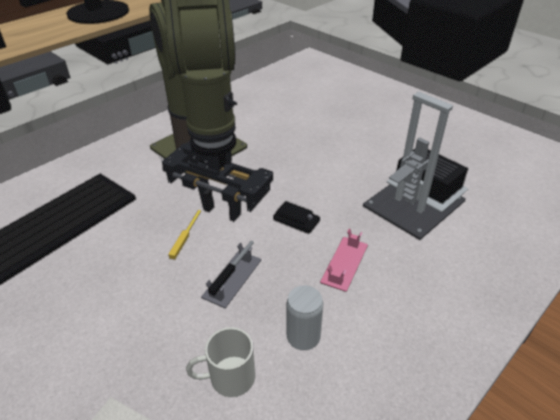

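```bash
python3 -c "
from h import *
a=cv2.imread('pics/a_scene.png',0).astype(np.float32);b=cv2.imread('pics/w_scene.png',0).astype(np.float32)
for n,(x0,y0,x1,y1) in dict(can=(278,280,332,355),mug=(178,318,264,406),mouse=(268,195,326,240),rod=(195,232,268,312)).items():
    print(n,cv2.phaseCorrelate(a[y0:y1,x0:x1],b[y0:y1,x0:x1]))
c=cv2.imread('pics/t_scene.png',0).astype(np.float32)
print('shelf since retreat',cv2.phaseCorrelate(c[140:220,430:480],b[140:220,430:480]))
r.finish_job();print(r.get_state()['clock'])
"
```

```text
can ((0.0090630564094063, 0.4531816083884408), 1.015280848255864)
mug ((0.0010638736510273361, 0.0020495108890656866), 0.9687429103144893)
mouse ((-0.02943374695687595, 0.4660371725790924), 1.0080106106510869)
rod ((0.7568930012621493, 0.199196817787346), 0.9240626438458761)
shelf since retreat ((-0.012599706606089, 0.03388608326874021), 0.9971450448036194)
the job is handed in; nothing more can be done
the job is handed in; nothing more can be done
```

I lowered the shelf to its stop with the rod, laid the rod back in the grey rest, let go, and handed the job in at about 30.5 s. `finish_job()` gives no verdict, so the result rests on my own checks.

**Job:** I took the black rod and lifted the ear with its shaft. The ear dragged at about 3 N and let go roughly 9 to 10 mm up. I held it free while the shelf sank.

**Last checks:**
- **Shelf:** the pictures show a drop of about 62 mm, against the 61 mm expected. It did not move after I lowered the rod and backed out.
- **Force on the lift:** the highest wrist reading while the rod touched it was about 5 N including the rod's weight, so below 4 N on the lift. The wrist readings are noisy by up to about 1 N.
- **Rod:** it lies in both slots of the grey rest. Its outline is within about 3 pixels of the prediction in the wrist view, or a few mm.
- **Can, mug and mouse:** each shifted by less than 0.5 pixel in the scene view.

**What disagreed:**
- **First grasp:** it missed because the finger ends sit about 20 mm higher than the reported TCP suggests. The fingers shut above the handle, and I corrected the depth from the pictures.
- **Ear drag:** at about 3 N it was slightly under the stated 4 to 8 N. I pressed up to 12 mm further out than `ear_spot`, which gives a longer lever.

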